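Scan the mask blank's stock label

TASK

Book out the mask blank: lift the barcode scanner up and off its fork holder and point it square at the stock label on the mask blank (the broad, squat block, not the long narrow ladle blank), scan line across the bars, window about 10 cm from the label, and hold it quite still there for two seconds so that it reads. Do not scan the ladle blank's label. Then hang the scanner back in the fork as it was, leaving the blanks, mallet and glue bottle where they lie.

Things in the scene. Friction and masses are not known exactly. Their poses are not given: they have to be found in the camera images.
- scanner: cordless gun-type barcode scanner, dark, 0.15-0.23 kg, always reading (no trigger to pull). Origin: middle of its head. x: beam direction; z: up through the head's top; y: across, parallel to the scan line. Head: block with flat sides, 52 mm wide (y), 42 high (z -21 to 21), x -48 to 45 mm: grasp it there across y, from above. Centre of mass 3 mm behind and 25 below the origin
- scanner_window (a point): middle of the scanner's window, at scanner frame (68, 0, 8) mm, axes as the scanner's; the beam leaves along +x. It is the end of a flared hood ahead of the head: x 45 to 68 mm, 68 mm wide, z -11 to 26 mm (scanner frame)
- scanner_butt (a point): bottom end of the scanner's grip, scanner frame (-30, 0, -122) mm, axes as the scanner's. The grip hangs from the head, 28 mm wide (y), 38 mm deep, raked back 10 degrees; a short trigger stands in front of its top
- rack: fixed holder. Origin on the table under the middle of an oak post (40 x 45 mm, 200 mm high) on an oak foot (x -60 to 130, y +-90, 22 mm thick). A steel fork stands out from the post along the rack's -x. Behind the post (x 70 to 120 mm) is a gouge block with five handles up to 200 mm high
- holder_seat (a point): fixed, rack frame (-85, 0, 186) mm, axes as the rack's: where the scanner's origin is when it hangs properly: head flat on both prongs, grip hanging between them, window facing the rack's -x. Play: 4 mm to -x, 13 mm to +x, 5 mm to each side in y
- fork_tip (a point): fixed, rack frame (-139, 0, 165) mm, axes as the rack's: midway between the two prong ends, at the prongs' top height. Prongs: level, along x, 115 mm long from a plate at rack x -24 mm, 10 mm wide, 38 mm apart inside. Each end turns up in a lip 8 mm high, 5 thick, in front of the head block and under the hood: lift the scanner over 8 mm (best straight up) before drawing it off
- mask_blank: the broad rough-hewn mask blank of pale wood, 0.85 kg, loose: 190 mm long (x), 150 wide (y), 95 high; origin in the middle of its underside. Sides slope in towards the top; the +x end is a bevel rising at 55 degrees from z 28 mm to the top, with the label to scan
- mask_label: white paper label 62 x 38 mm with black bars, on the mask blank's bevel: the one to scan. Origin in its middle, at mask blank frame (72, 0, 62) mm. z: square out of the paper (35 degrees above level, towards the blank's +x); x: down the slope, along each bar; y: level, across the bars
- ladle_blank: the long narrow ladle blank of the same wood, 0.45 kg, loose: 230 mm long (x), 76 wide (y), 75 high; origin in the middle of its underside; a like bevel and label at its +x end. Not to be scanned
- ladle_label: same kind of label on the ladle blank's bevel, at ladle blank frame (95, 0, 47) mm, axes as for the other label. Not to be scanned
- mallet: carver's round wooden mallet lying along its x, 245 mm long, head 72 mm across at +x; origin on the table under its middle. Bystander
- glue_bottle: white squeeze bottle of glue, 56 mm across, 132 mm high; origin in the middle of its underside. Bystander
Things that resemble listed ones, but are neither listed nor needed, are in the scene too. What is meant by the scanner is not green, and is the smaller of those in its own colour. Leave any turquoise look-alike of the mask_blank alone.

How it is judged (in metres and radians):
On the way, in this order (a step that is already met when the one before it is completed fails the run):
1. the scanner is lifted off the fork in the gripper, clear of the holder by more than 60 mm (distance between scanner and holder_seat above 0.06 m and contact force between the fingers and scanner above 0.5 N), for 0.2 s.
2. the scanner reads the mask label: window 60-150 mm off, aim within 15 mm across and 12 mm along the bars, square and scan line within 17 degrees, still (20 mm/s, 0.15 rad/s) for 1.5 s (x of mask_label in the frame of scanner_window between 0.06 and 0.15 m and y of mask_label in the frame of scanner_window between -0.015 and 0.015 m and z of mask_label in the frame of scanner_window between -0.012 and 0.012 m and angle between the x axis of scanner and the z axis of mask_label, either way round below 0.3 rad and angle between the y axis of scanner and the y axis of mask_label, either way round below 0.3 rad and linear speed of scanner below 0.02 m/s and angular speed of scanner below 0.15 rad/s), for 1.5 s.
At the end, for the whole second after the job is handed in: The scanner hangs in the fork, released and at rest: origin within 18 mm of the seat sideways and 6 mm in height, upright within 6 degrees, in line with the fork within 17 degrees; both blanks within 15 mm, mallet and bottle within 30 mm of where they lay (horizontal distance between scanner and holder_seat below 0.018 m and z of scanner in the frame of holder_seat between -0.006 and 0.006 m and angle between scanner's own z axis and vertical below 0.1 rad and angle between the x axis of scanner and the x axis of rack, either way round below 0.3 rad and linear speed of scanner below 0.02 m/s and distance of each of mask_blank, ladle_blank from where it was at the start of the episode below 0.015 m and distance of each of mallet, glue_bottle from where it was at the start of the episode below 0.03 m); the robot touches nothing.
It fails at once if a blank is pushed more than 15 mm (distance of any of mask_blank, ladle_blank from where it was at the start of the episode above 0.015 m).
It fails at once if the mallet or the glue bottle is pushed more than 30 mm (distance of any of mallet, glue_bottle from where it was at the start of the episode above 0.03 m).
It fails at once if the scanner reads the ladle blank's label: held nearly still (below 20 mm/s), pointed square at it from 60 to 150 mm (x of ladle_label in the frame of scanner_window between 0.06 and 0.15 m and y of ladle_label in the frame of scanner_window between -0.015 and 0.015 m and z of ladle_label in the frame of scanner_window between -0.012 and 0.012 m and angle between the x axis of scanner and the z axis of ladle_label, either way round below 0.3 rad and angle between the y axis of scanner and the y axis of ladle_label, either way round below 0.3 rad and linear speed of scanner below 0.02 m/s).
It also fails if it takes over 59 s, if anything falls off the work surface, if the arm or the gripper's body presses on something with over 40 N, if the wrist force passes 120 N, or if a joint passes its speed limit or range.

ROBOT

A 6-joint arm with a two-finger parallel gripper is mounted at the origin on the work surface. World frame = base frame: x ahead of the robot, y to its left, z up, the work surface at z = 0. Lengths are in mm, angles in rad, forces in N, time in s.
With the tool pointing down it reaches from about 400 to 925 mm from the base axis. Payload 12.5 kg.
Tool frame: the origin (TCP) lies at the very end of the fingers, on their centre line; the grasp point (between the pads) lies 19 mm behind it; z points along the fingers, x is the direction in which the jaws open and shut, and the axes are right-handed (so a half turn about z gives the same grasp; the last joint's range is limited). The gripper opens to 95 mm and grips with 3 to 60 N. Pads are 20 mm wide; open, the fingers measure 119 mm over their backs; the gripper's body (75 mm by 180 mm) begins 59 mm behind the grasp point.
Start: joints at [1.012, 0.491, 1.559, -0, 1.092, -0.106], TCP at [273.415, 562.042, 214.661] pointing down, gripper open.
Joint ranges: [-3.1, 3.1], [-0.84, 2.19], [0.05, 2.79], [-1.13, 4.28], [0.06, 2.93], [-2.69, 2.69]. Speed limits (rad/s): [2.22, 2.22, 2.79, 3.14, 3.14, 3.14].

INTERFACE

Orientations are given as [roll, pitch, yaw] about the fixed x, y, z axes, in that order (R = Rz(yaw) Ry(pitch) Rx(roll)).
In Python, from cell import state, viewer, ticket, look_for, regions_of gives the robot as it stands.
- The arm moves only by the shell command python3 -m inch 'ROWS'. ROWS is JSON, a list of rows, each a list of 7 numbers: the turn, a rotation vector about the world's x, y, z in degrees, then the shift along the world's x, y, z in mm, then the opening, from -1 (shut) to 1 (fully open). In form: [[rx, ry, rz, tx, ty, tz, hand], ...]. A call has 1 to 10 rows; each row shifts and turns the commanded pose from where the row before left it; what a row does not reach is not made up. A row lasts 1/10 s, in which the tool goes at most 50 mm and 8.59 degrees, less where a joint would pass 70% of its speed; a pose out of reach is approached as far as the arm can. A call with a gripper value outside its range is refused whole. The fingers move at their own pace and stop on an object; the grip force is fixed at half the most. Time passes only in rows, so rows that do not move let the fingers close. It gives the time, the measured TCP pose, the force and the opening at its end, in the units of the state.
- state(): the state, without advancing time (a new reading comes with each control period).
- viewer.read_camera(name): name is "scene" or "top" or "wrist"; returns a dict with "color" (400x640x3 uint8, red, green, blue), "depth" (400x640 float32, mm along the optical axis (not along the pixel's ray), 0 where there is no reading), "fx", "fy", "cx", "cy" (pixels), "dist_coeffs" ([k1, k2, p1, p2, k3] as OpenCV has them; the pictures are not rectified), "position" and "orientation" of the camera in the world. Camera axes: x right, y down, z forward; pixel columns grow to the right and rows downward; lengths in mm; the calibration is good to about 2 mm. A picture is of the moment at which its call begins.
- ticket.job_done(): hands the job in, once; it reports no verdict.
Trained networks look in the newest picture that a camera, given by its name, has taken for a name from the list of things; names that differ only in an ending like _2 or _b are one class to them, and where a whole thing is asked for, a point or a joint stands for the part that bears it (a point fixed in the world has none). Each returns a list of dicts, best first, with "score" (0 to 1); they miss things now and then, are a little off and sometimes report something else, mostly with a low value. They report only what shows in the picture. A call takes as long as a camera call. They do not tell look-alikes from the thing itself.
- look_for(name, camera): "box" ([left, top, right, bottom] as shares, 0 to 1, of the picture: columns of its width, rows of its height, round what is visible of it).
- regions_of(name, camera): "pixels" (400x640 bool, what is visible of it) and "box" ([left, top, right, bottom] as shares, 0 to 1, of the picture: columns of its width, rows of its height, round what is visible of it).
The state is a dict: "t": time; "joints": joint angles; "qvel": joint speeds; "tau": joint torques, N m; "eef_pos": TCP position; "tcp_rot": TCP orientation; "ft_force": force on the tool from outside, world axes, zero at the start; "moment": the same for the moment, N m; "opening": opening from 0.0 (shut) to 1.0 (fully open).
Only numpy, scipy, OpenCV 4.12 (cv2) and the standard library are available. Lean on these libraries where they do the work, as an engineer would, in place of code of your own. Each camera call takes 0.05 s, during which the arm holds its last target. There are 200 camera calls.

## Working session

There is one attempt and no reset: what is moved stays moved. The work goes in short steps, Python scripts to look and compute and a shell command to move; the robot and the scene stay as the last step left them, time stands still between calls to the robot, and variables do not carry over. Pictures are saved under pics/ and viewed, on a budget of 10 in all, crops included, one or two more only if the job needs it, and the job is handed in when it is done.

```bash
mkdir -p pics; ls
cat > h.py <<'E'
import numpy as np, cv2
from scipy.spatial.transform import Rotation as R
from cell import state, viewer, ticket, look_for, regions_of
def cam(n):
    c=viewer.read_camera(n); return c
def pose(c):
    o=np.array(c["orientation"],float)
    M=o if o.shape==(3,3) else R.from_euler('xyz',o).as_matrix()
    return M,np.array(c["position"],float)
def pts(c,mask):
    K=np.array([[c["fx"],0,c["cx"]],[0,c["fy"],c["cy"]],[0,0,1]]);v,u=np.nonzero(mask&(c["depth"]>0))
    n=cv2.undistortPoints(np.stack([u,v],1).astype(float)[:,None],K,np.array(c["dist_coeffs"],float))[:,0]
    d=c["depth"][v,u].astype(float);M,p=pose(c)
    return np.c_[n*d[:,None],d]@M.T+p,np.stack([u,v],1)
def save(c,f): cv2.imwrite(f,c["color"][...,::-1])
E
python3 - <<'E'
from h import *
print(state())
T={}
for n in("scene","top"):
    c=cam(n);T[n]=c["color"];print(n,c["position"],c["orientation"],c["fx"],c["dist_coeffs"])
    for o in("scanner","mask_blank","mask_label","ladle_blank","ladle_label","rack","mallet","glue_bottle"):
        for r in regions_of(o,n)[:4]:
            if r["score"]<.3: continue
            P,uv=pts(c,r["pixels"]);
            if len(P)<5: continue
            print(o,round(r["score"],2),"px",uv.mean(0).round(),"n",len(P),"med",np.median(P,0).round(),"lo",np.percentile(P,3,0).round(),"hi",np.percentile(P,97,0).round(),"rgb",np.median(c["color"][r["pixels"]],0))
cv2.imwrite("pics/a.png",T["scene"][...,::-1]);cv2.imwrite("pics/b.png",T["top"][...,::-1])
E
```

```text
pics
{'t': 0.0, 'joints': array([ 1.01241520e+00,  4.91520651e-01,  1.55948520e+00,  1.30958630e-05,
        1.09169927e+00, -1.05617848e-01]), 'qvel': array([ 0.0015745 , -0.00068889,  0.00018693, -0.00046674,  0.00147248,
       -0.00123682]), 'tau': array([ 2.90277640e-04, -6.12612176e+01, -2.58173615e+01,  6.92852656e-02,
        4.82651917e-02, -8.05009972e-05]), 'eef_pos': array([273.25470717, 561.80911912, 214.07361352]), 'tcp_rot': array([-3.14146383e+00,  1.10504041e-03,  1.11802708e+00]), 'ft_force': array([-0.05541549, -0.22252406,  0.25711517]), 'moment': array([ 0.02369261, -0.01755812,  0.00470596]), 'opening': 1.000210364397807}
scene [1148.35274336  409.20416366 1104.97121213] [-2.38400597  0.0197927   2.13320476] 444.5012495971956 [-0.12005414  0.          0.          0.          0.        ]
scanner 0.83 px [479. 257.] n 2100 med [294. 367.  56.] lo [151. 292.  12.] hi [326. 460.  86.] rgb [35. 27. 24.]
scanner 0.65 px [437. 293.] n 1463 med [545. 331. 205.] lo [508. 269.  77.] hi [559. 380. 210.] rgb [41. 33. 29.]
scanner 0.58 px [270. 287.] n 1188 med [649. -87.  3
[... 2561 characters left out ...]
label 0.46 px [289. 175.] n 138 med [507.  14.  46.] lo [495. -13.  28.] hi [519.  44.  64.] rgb [149. 135. 114.]
rack 0.88 px [135. 170.] n 3738 med [518. 477.  68.] lo [457. 365.  16.] hi [621. 526. 200.] rgb [122.  84.  58.]
rack 0.38 px [172. 161.] n 1041 med [527. 318. 207.] lo [503. 263. 161.] hi [557. 377. 213.] rgb [82. 72. 64.]
mallet 0.58 px [484. 169.] n 1390 med [ 518. -564.   57.] lo [ 373. -592.    4.] hi [ 599. -528.   74.] rgb [178.5 124.   81. ]
mallet 0.45 px [289. 176.] n 99 med [504.  14.  50.] lo [495. -13.  35.] hi [516.  42.  63.] rgb [149. 137. 117.]
glue_bottle 0.69 px [225. 222.] n 327 med [370. 198.  84.] lo [348. 178.  28.] hi [394. 225. 126.] rgb [175. 164. 143.]
```

View pics/a.png

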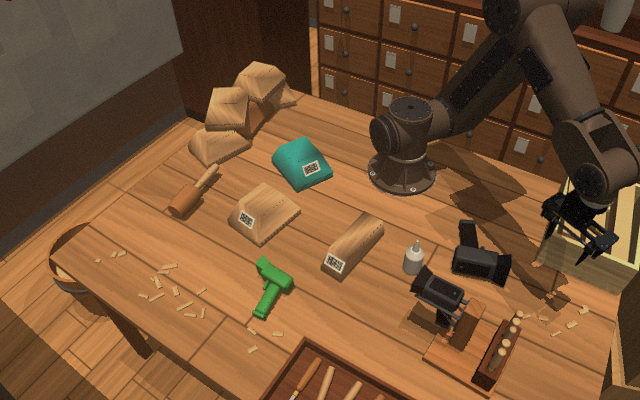

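View pics/b.png

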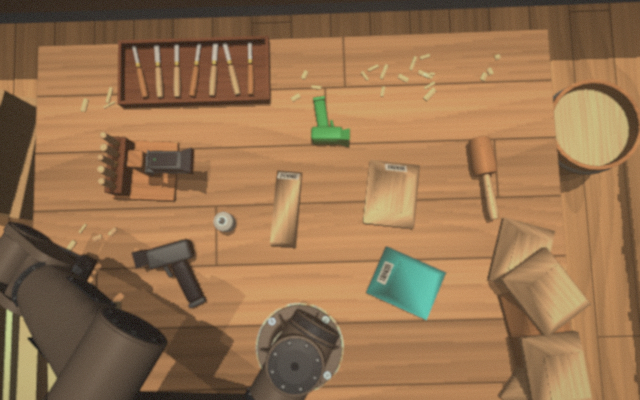

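The scene view shows three scanner-like things: a dark one hanging in the fork at (437,293), a larger dark one lying at (479,257), and a green one at (270,287). I choose the hanging one. For mask-like blanks there is a pale broad one with its label at (246,219) and a turquoise one at (302,165). I choose the pale one. The ladle blank's label is at (334,263). In the top view the scanner faces right (-y) and the mask label faces up (+x).

Next I'll refine the poses and make a crop to check the choice.

Run:
```python
from h import *
ims=[]
for n,sc,rk,lab,sl in(("scene",(437,293),(473,346),(247,219),(slice(200,390),slice(380,540))),("top",(172,161),(135,170),(396,167),(slice(110,220),slice(90,240)))):
    c=cam(n);ims.append(cv2.resize(c["color"][sl],(400,300)))
    for o,px in(("scanner",sc),("rack",rk),("mask_label",lab),("mask_blank",lab)):
        b=[r for r in regions_of(o,n)]
        b=[r for r in b if np.hypot(*(np.argwhere(r["pixels"]).mean(0)[::-1]-px))<35 and r["pixels"].sum()>50]
        if not b: print(n,o,"none");continue
        P,_=pts(c,b[0]["pixels"])
        if o=="scanner":
            Q=P[P[:,2]>198]; 
            r=cv2.minAreaRect(Q[:,:2].astype(np.float32));print(n,"scanner top",len(Q),Q[:,2].mean(),r)
            for y in range(260,400,10):
                q=Q[abs(Q[:,1]-y)<5]
                if len(q)>5: print(y,np.percentile(q[:,0],[4,50,96]).round(1),np.median(q[:,2]).round(1),len(q))
        elif o=="rack":
            Q=P[(P[:,2]>193)];print("rack top pts",len(Q),np.percentile(Q,[3,50,97],0).round().tolist())
            Q=P[(P[:,2]>12)&(P[:,2]<30)];print("foot",len(Q),Q[:,2].mean(),cv2.minAreaRect(Q[:,:2].astype(np.float32)))
        else:
            if o=="mask_blank": Q=P[P[:,2]<12];Q=P[P[:,2]>90];print(n,"blank top",cv2.minAreaRect(Q[:,:2].astype(np.float32)),Q[:,2].mean());continue
            m=P.mean(0);w=np.linalg.svd(P-m)[2];nn=w[2]*np.sign(w[2][2]);print(n,"label",m.round(1),np.ptp(P,0),"n",nn.round(3),"elev",np.degrees(np.arcsin(nn[2])),"az",np.degrees(np.arctan2(nn[1],nn[0])),"long",w[0].round(3))
cv2.imwrite("pics/c.png",np.hstack(ims)[...,::-1])
```

```text
scene scanner top 992 206.19857197041154 ((531.1600952148438, 324.5455322265625), (118.1058578491211, 66.55384826660156), 87.7561264038086)
270 [499.9 533.6 561.2] 209.8 97
280 [498.2 531.9 558.4] 208.0 102
290 [504.7 532.2 555.6] 206.5 93
300 [508.2 532.4 553.6] 205.6 75
310 [509.6 536.1 555.4] 206.7 80
320 [510.7 535.9 555.8] 206.4 83
330 [509.7 534.  556.2] 205.7 77
340 [510.3 536.8 556.1] 206.1 80
350 [510.8 535.8 557.3] 205.6 82
360 [512.2 538.2 557.8] 206.2 81
370 [511.3 537.8 557.5] 206.5 83
380 [512.5 533.2 555.6] 203.6 58
rack top pts 350 [[519.0, 400.0, 194.0], [544.0, 421.0, 198.0], [606.0, 517.0, 201.0]]
foot 2643 20.703929102016694 ((542.84521484375, 453.830078125), (191.29542541503906, 182.79486083984375), 85.65575408935547)
scene label [ 515.9 -297.2   61.7] [28.48242222 64.92817041 38.36958149] n [ 0.809 -0.112  0.578] elev 35.27673170909676 az -7.851438016956392 long [-0.132 -0.991 -0.007]
scene blank top ((442.7069396972656, -285.7245788574219), (113.26152038574219, 115.70752716064453), 81.91325378417969) 93.8131962937196
top scanner top 859 207.54088045590908 ((527
[... 346 characters left out ...]
54.2] 208.2 75
340 [507.2 532.2 554.6] 208.0 64
350 [508.7 530.5 554.3] 207.6 75
360 [507.7 531.1 553.2] 207.2 67
370 [508.9 530.8 557.6] 206.7 69
380 [515.6 533.2 554.8] 204.0 32
rack top pts 295 [[518.0, 399.0, 194.0], [542.0, 421.0, 200.0], [601.0, 515.0, 205.0]]
foot 1657 21.771446530046152 ((541.3568725585938, 450.2091064453125), (192.97256469726562, 180.58645629882812), 85.8415756225586)
top label [ 518.3 -301.2   62.2] [24.49444429 58.68153743 34.97708614] n [ 0.825 -0.113  0.553] elev 33.59174040870598 az -7.776107521172839 long [-0.198 -0.975  0.096]
top blank top ((440.5296325683594, -288.6827697753906), (111.71368408203125, 120.10124969482422), 81.74584197998047) 95.74255960932176
```

View pics/c.png

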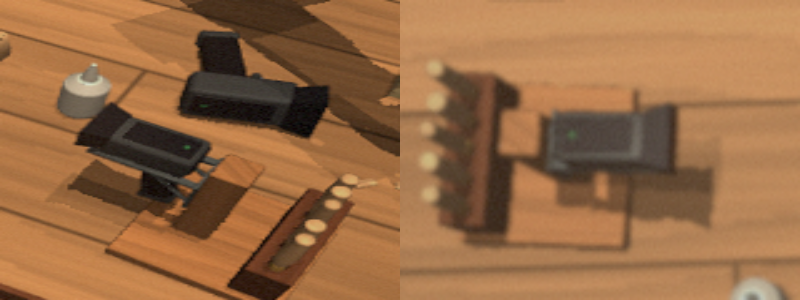

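Crop check: the hanging scanner is the smaller dark one, seated in the fork, with its hood towards -y (right in the top view). Its origin is near (532, 331, 186) and its beam azimuth is about -94°. The mask label is at about (517, -299, 62) with normal azimuth -7.8° and elevation 35°.

Moving above the scanner.

```bash
python3 -m inch '[[0,0,-8,5,-10,35,1],[0,0,-8,30,-25,35,1],[0,0,-8,32,-28,10,1],[0,0,-8,32,-28,0,1],[0,0,-8,32,-28,0,1],[0,0,-8,32,-28,0,1],[0,0,-8,32,-28,0,1],[0,0,-8,32,-28,0,1],[0,0,-4,32,-25,0,1],[0,0,0,0,0,0,1]]'
python3 - <<'E'
from h import *
s=state();print(s["t"],s["eef_pos"],s["tcp_rot"],s["joints"],s["ft_force"])
c=cam("wrist");save(c,"pics/d.png");print(c["position"],c["orientation"])
for r in regions_of("scanner","wrist")[:2]:
    P,uv=pts(c,r["pixels"]);Q=P[P[:,2]>195];print(r["score"],uv.mean(0),len(Q),Q.mean(0) if len(Q) else 0)
    for y in range(260,400,8):
        q=Q[abs(Q[:,1]-y)<4]
        if len(q)>5: print(y,np.percentile(q[:,0],[2,50,98]).round(1),np.median(q[:,2]).round(1),len(q))
    if len(Q): print(np.percentile(Q[:,1],[.5,99.5]))
E
```

```text
t: 2.4
eef_pos: [534.2, 332.2, 292.6]
tcp_rot: [3.141, -0.001, -0.075]
ft_force: [-0.1, -0.0, 0.1]
opening: 1.006
2.4 [534.18209798 332.160761   292.56025082] [ 3.14095543e+00 -5.09919720e-04 -7.52426762e-02] [ 4.51697498e-01  4.33659602e-01  1.44272997e+00 -8.46468496e-04
  1.26508289e+00  5.27195053e-01] [-0.09425602 -0.03612011  0.05501536]
[540.66428676 415.31578881 463.53233992] [ 2.84354022e+00  8.66113484e-05 -7.58734272e-02]
0.93 [317.29692944 208.94533972] 8793 [530.07465336 326.54957781 208.51327249]
268 [496.2 533.1 559.5] 211.9 381
276 [497.1 527.5 557.5] 211.0 682
284 [500.1 528.1 555.2] 209.7 627
292 [502.6 527.8 553.3] 208.3 576
300 [504.5 528.9 553.1] 207.9 512
308 [504.8 529.4 553.7] 208.8 515
316 [505.5 529.8 553.9] 209.0 548
324 [505.6 529.7 553.6] 209.1 568
332 [506.2 530.3 554. ] 209.2 564
340 [506.2 530.6 554.4] 209.1 607
348 [506.8 531.  554.9] 209.1 597
356 [507.3 531.6 555.3] 209.1 625
364 [507.6 532.1 555.8] 209.1 643
372 [508.  532.5 556.2] 208.8 674
380 [509.6 531.  554.1] 205.2 658
388 [514.7 517.6 523.4] 196.9 16
[267.85100509 383.41702964]
0.92 [108.36157249 148.45346799] 0 0
```

View pics/d.png

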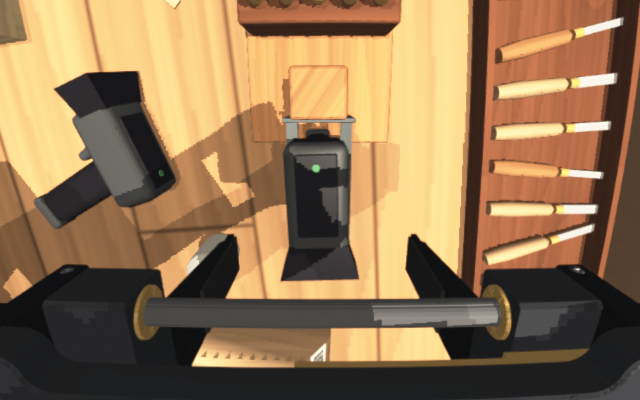

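The wrist view shows the hanging scanner at (317,205) between the open fingers, squarely aligned. The larger look-alike lies off to the left at (108,148). I'll correct by about (-3.5, +5) and descend to z 174.

```bash
python3 -m inch '[[0,0,1,-3.5,5,-20,1],[0,0,0,0,0,-35,1],[0,0,0,0,0,-30,1],[0,0,0,0,0,-20,1],[0,0,0,0,0,-13,1],[0,0,0,0,0,0,1]]'
```

```text
t: 3.1
eef_pos: [526.4, 340.7, 173.8]
tcp_rot: [3.14, 0.002, -0.05]
ft_force: [-0.6, 0.5, -0.1]
opening: 1.0
```

```bash
python3 -m inch '[[0,0,0,0,0,0,-0.1],[0,0,0,0,0,0,-0.1],[0,0,0,0,0,0,-0.3],[0,0,0,0,0,0,-0.5],[0,0,0,0,0,0,-1],[0,0,0,0,0,0,-1],[0,0,0,0,0,0,-1]]'
```

```text
t: 3.8
eef_pos: [527.8, 340.2, 175.3]
tcp_rot: [-3.141, -0.001, -0.051]
ft_force: [1.5, -0.2, 1.8]
opening: 0.545
```

Gripped (52 mm opening). Lifting straight up.

```bash
python3 -m inch '[[0,0,0,0,0,5,-1],[0,0,0,0,0,10,-1],[0,0,0,0,0,15,-1],[0,0,0,0,0,20,-1],[0,0,0,0,0,25,-1],[0,0,0,0,0,30,-1],[0,0,0,0,0,30,-1],[0,0,0,0,0,20,-1],[0,0,0,0,0,0,-1],[0,0,0,0,0,0,-1]]'
python3 - <<'E'
from h import *
s=state();print(s["eef_pos"],s["tcp_rot"],s["ft_force"])
c=cam("wrist");save(c,"pics/e.png")
for r in regions_of("scanner","wrist")[:3]:
    P,uv=pts(c,r["pixels"]);print(r["score"],uv.mean(0))
    for y in range(250,420,10):
        q=P[(abs(P[:,1]-y)<5)&(P[:,2]>s["eef_pos"][2])]
        if len(q)>5: print(y,np.percentile(q[:,0],[2,50,98]).round(1),np.percentile(q[:,2],[10,50,90]).round(1),len(q))
E
```

```text
t: 4.8
eef_pos: [527.1, 340.1, 329.6]
tcp_rot: [3.141, 0.0, -0.051]
ft_force: [0.4, 0.3, -2.8]
opening: 0.547
[527.08336781 340.08773605 329.63800351] [ 3.14138122e+00  4.75197529e-04 -5.13037727e-02] [ 0.42532862  0.28205513 -2.83236868]
0.68 [322.07800791 255.71753113]
270 [489.9 555.6 557.5] [331.6 334.  339.1] 20
280 [491.8 495.2 555. ] [334.3 341.4 346.9] 58
290 [496.1 536.9 552.2] [354.2 361.7 362.4] 246
300 [500.3 524.5 549.7] [360.8 362.2 362.9] 1479
310 [501.7 525.1 549.1] [361.1 363.4 364.3] 1413
320 [505.7 515.6 539.7] [363.1 364.1 364.7] 65
330 [502.3 533.3 552.1] [360.1 363.1 364.2] 564
340 [502.6 527.1 551.3] [360.7 363.4 364.3] 1948
350 [503.6 527.9 552.5] [360.7 363.5 364.4] 2052
360 [504.2 529.1 552.3] [360.9 363.5 364.6] 2235
370 [504.9 529.1 552.8] [360.8 363.4 364.4] 2406
380 [506.3 528.1 551.6] [338.8 357.4 361.9] 3532
0.66 [129.57561744 146.46993998]
```

View pics/e.png

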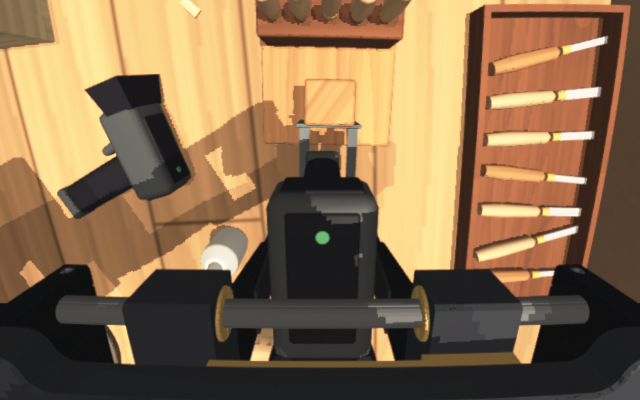

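Clear of the fork, level and straight in the jaws, with the TCP at about scanner (-5.5, 0, -13). The reading pose needs the TCP at about (670, -320, 144), yaw turned -95°, then a 35° tilt. Crossing over high.

```bash
python3 -m inch '[[0,0,-2,0,-10,0,-1],[0,0,-5,4,-25,0,-1],[0,0,-5,8,-36,0,-1],[0,0,-5,8,-36,0,-1],[0,0,-5,8,-36,0,-1],[0,0,-5,8,-36,0,-1],[0,0,-5,8,-36,0,-1],[0,0,-5,8,-36,0,-1],[0,0,-5,8,-36,0,-1],[0,0,-5,8,-36,0,-1]]' && python3 -m inch '[[0,0,-5,8,-36,0,-1],[0,0,-5,8,-36,0,-1],[0,0,-5,8,-36,0,-1],[0,0,-5,8,-36,0,-1],[0,0,-5,8,-36,0,-1],[0,0,-5,8,-36,0,-1],[0,0,-5,8,-36,0,-1],[0,0,-5,8,-36,0,-1],[0,0,-5,7,-36,0,-1],[0,0,-3,0,-13,0,-1]]'
```

```text
t: 5.9
eef_pos: [595.2, 15.1, 329.3]
tcp_rot: [3.141, 0.001, -0.877]
ft_force: [0.9, 0.5, -2.5]
opening: 0.545
t: 6.9
eef_pos: [665.8, -323.6, 327.8]
tcp_rot: [3.139, 0.0, -1.717]
ft_force: [-0.6, -0.4, -2.9]
opening: 0.546
```

```bash
python3 -m inch '[[-0.5,-3,0,0,0,0,-1],[-0.7,-5,0,0,0,0,-1],[-0.7,-5,0,0,0,0,-1],[-0.7,-5,0,0,0,0,-1],[-0.7,-5,0,0,0,0,-1],[-0.7,-5,0,0,0,0,-1],[-0.7,-5,0,0,0,0,-1],[0,-1.7,0,0,0,0,-1],[0,0,0,0,0,0,-1]]'
python3 - <<'E'
from h import *
s=state();print(s["eef_pos"],s["tcp_rot"],s["joints"])
n=np.array([.8116,-.1112,.5736]);Z=np.array([-.5683,.0779,.8192]);Y=np.cross(Z,-n)
Rt=R.from_matrix(np.c_[Y,np.cross(-Z,Y),-Z]);Rc=R.from_euler('xyz',s["tcp_rot"])
print("turn",(Rt*Rc.inv()).as_rotvec(True),"shift",np.array([669.8,-319.9,144.4])-s["eef_pos"])
E
```

```text
t: 7.8
eef_pos: [665.1, -320.1, 328.7]
tcp_rot: [-2.533, 0.004, -1.712]
ft_force: [-0.1, -0.0, -1.7]
opening: 0.544
[ 665.06639734 -320.10741012  328.73266604] [-2.53251091  0.00420405 -1.71235795] [-0.64112406  0.38562448  1.55487888  0.44309796  0.70272085  0.80449734]
turn [-0.25435599 -0.0678283   0.30781224] shift [   4.73360266    0.20741012 -184.33266604]
```

```bash
python3 -m inch '[[0,0,0.3,0,0,-10,-1],[0,0,0,0.7,0,-25,-1],[0,0,0,1,0,-30,-1],[0,0,0,1,0,-30,-1],[0,0,0,1,0,-30,-1],[0,0,0,1,0,-30,-1],[0,0,0,0,0,-20,-1],[0,0,0,0,0,-9.3,-1],[0,0,0,0,0,0,-1],[0,0,0,0,0,0,-1]]'
python3 - <<'E'
from h import *
s=state();p=s["eef_pos"];Rc=R.from_euler('xyz',s["tcp_rot"]).as_matrix();print(p,s["tcp_rot"])
# scanner axes from tool: Y=tool x, Z=-tool z
Y=Rc[:,0];Z=-Rc[:,2];X=np.cross(Y,Z);O=p+5.5*X+13*Z;W=O+68*X+8*Z;S=np.c_[X,Y,Z]
ims=[]
for n,lab in(("scene",(247,219)),("top",(396,167))):
    c=cam(n);ims.append(c["color"])
    for r in regions_of("mask_label",n)+regions_of("scanner",n):
        P,uv=pts(c,r["pixels"])
        if len(P)<20: continue
        if np.linalg.norm(P.mean(0)-[517,-299,62])<30:
            print(n,"label",P.mean(0).round(1),"in window frame",(S.T@(P.mean(0)-W)).round(1),len(P),r["score"])
        elif np.linalg.norm(P.mean(0)-O)<120:
            Q=(P-O)@S;print(n,"scanner pts in est. scanner frame 2/50/98%",np.percentile(Q,[2,50,98],0).round(1).tolist())
            h=Q[(Q[:,0]>-40)&(Q[:,0]<40)&(Q[:,2]>12)];print("head y:",np.percentile(h,[3,97],0).round(1).tolist(),len(h))
cv2.imwrite("pics/f.png",np.vstack([ims[0][120:400,100:400],ims[1][80:300,250:550]])[...,::-1])
E
```

```text
t: 8.8
eef_pos: [671.4, -319.9, 145.4]
tcp_rot: [-2.531, 0.003, -1.705]
ft_force: [0.2, 0.7, -2.8]
opening: 0.545
[ 671.41414298 -319.86450316  145.42237603] [-2.53106536  0.00287488 -1.70491111]
scene scanner pts in est. scanner frame 2/50/98% [[-50.6, -31.7, -117.9], [-32.0, -12.5, -12.8], [58.4, 17.2, 19.5]]
head y: [[-39.5, -25.9, 13.5], [36.9, 17.8, 21.4]] 138
top scanner pts in est. scanner frame 2/50/98% [[-52.9, -23.6, -179.7], [-41.3, 0.5, 14.2], [-7.6, 27.9, 80.5]]
head y: [[-39.4, -19.9, 14.0], [-21.6, 24.9, 81.6]] 127
```

View pics/f.png

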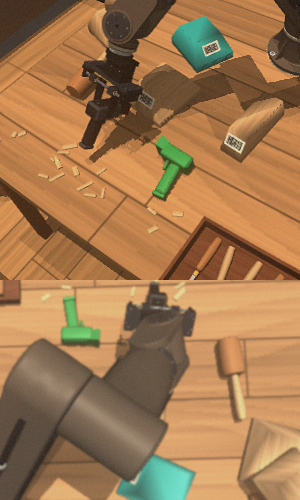

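In the scene view the scanner is held at crop (90,115), facing the mask label at crop (147,101). The fingers and hood are clear of everything. The head's measured points match my estimated scanner frame (rear about -50, top about 21). Holding still.

```bash
H='[[0,0,0,0,0,0,-1],[0,0,0,0,0,0,-1],[0,0,0,0,0,0,-1],[0,0,0,0,0,0,-1],[0,0,0,0,0,0,-1],[0,0,0,0,0,0,-1],[0,0,0,0,0,0,-1],[0,0,0,0,0,0,-1],[0,0,0,0,0,0,-1],[0,0,0,0,0,0,-1]]' ; unset H
python3 -m inch '[[0,0,0,0,0,0,-1],[0,0,0,0,0,0,-1],[0,0,0,0,0,0,-1],[0,0,0,0,0,0,-1],[0,0,0,0,0,0,-1],[0,0,0,0,0,0,-1],[0,0,0,0,0,0,-1],[0,0,0,0,0,0,-1],[0,0,0,0,0,0,-1],[0,0,0,0,0,0,-1]]'
python3 -m inch '[[0,0,0,0,0,0,-1],[0,0,0,0,0,0,-1],[0,0,0,0,0,0,-1],[0,0,0,0,0,0,-1],[0,0,0,0,0,0,-1],[0,0,0,0,0,0,-1],[0,0,0,0,0,0,-1],[0,0,0,0,0,0,-1],[0,0,0,0,0,0,-1],[0,0,0,0,0,0,-1]]'
python3 - <<'E'
from h import *
s=state();p=s["eef_pos"];Rc=R.from_euler('xyz',s["tcp_rot"]).as_matrix();print(s["t"],p,s["tcp_rot"],abs(s["qvel"]).max())
Y=Rc[:,0];Z=-Rc[:,2];X=np.cross(Y,Z);O=p+5.5*X+13*Z;W=O+68*X+8*Z;S=np.c_[X,Y,Z]
print(S.T@(np.array([517,-299,62])-W))
c=cam("scene")
# white label pixels: points near the believed label
P,uv=pts(c,np.ones((400,640),bool));col=c["color"][uv[:,1],uv[:,0]].astype(int)
Q=(P-W)@S;k=(abs(Q[:,0]-101)<8)&(abs(Q[:,1])<50)&(abs(Q[:,2])<35)
sat=col.max(1)-col.min(1);w=k&(sat<60)
print(k.sum(),w.sum(),np.percentile(Q[w],[3,50,97],0).round(1).tolist())
M,cp=pose(c);print("cam dir",M[:,2])
E
```

```text
t: 10.1
eef_pos: [671.2, -319.8, 145.7]
tcp_rot: [-2.53, 0.003, -1.705]
ft_force: [-0.2, -0.5, -2.3]
opening: 0.547
t: 11.1
eef_pos: [671.2, -319.8, 145.7]
tcp_rot: [-2.53, 0.003, -1.705]
ft_force: [0.4, -0.3, -2.2]
opening: 0.548
11.1 [ 671.21467935 -319.81033611  145.71972714] [-2.5304537   0.00261604 -1.70510919] 0.001511037488683773
[101.98405229   0.24689843  -0.27521859]
430 401 [[99.6, -46.1, -33.5], [103.5, -9.0, -0.8], [107.6, 30.0, 32.5]]
cam dir [-0.57366073 -0.3785802  -0.72635418]
```

Held still for over 2 s. Label by my estimate sits at (102, 0, 0) mm in the window frame. Going back: up, untilt, cross.

```bash
python3 -m inch '[[0,0,0,0,0,10,-1],[0,0,0,0,0,25,-1],[0,0,0,0,0,30,-1],[0,0,0,0,0,30,-1],[0,0,0,0,0,30,-1],[0,0,0,0,0,30,-1],[0,0,0,0,0,20,-1],[0,0,0,0,0,9,-1],[0.5,3,0,0,0,0,-1],[0.7,5,0,0,0,0,-1]]' && python3 -m inch '[[0.7,5,0,0,0,0,-1],[0.7,5,0,0,0,0,-1],[0.7,5,0,0,0,0,-1],[0.7,5,0,0,0,0,-1],[0.7,5,0,0,0,0,-1],[0.2,2,0,0,0,0,-1],[0,0,2,0,10,0,-1],[0,0,5,-4,25,0,-1],[0,0,5,-8,36,0,-1],[0,0,5,-8,36,0,-1]]' && python3 -m inch '[[0,0,5,-8,36,0,-1],[0,0,5,-8,36,0,-1],[0,0,5,-8,36,0,-1],[0,0,5,-8,36,0,-1],[0,0,5,-8,36,0,-1],[0,0,5,-8,36,0,-1],[0,0,5,-8,36,0,-1],[0,0,5,-8,36,0,-1],[0,0,5,-8,36,0,-1],[0,0,5,-8,36,0,-1]]' && python3 -m inch '[[0,0,5,-8,36,0,-1],[0,0,5,-8,36,0,-1],[0,0,5,-8,30,0,-1],[0,0,3,-6,20,0,-1],[0,0,0,0,0,0,-1],[0,0,0,0,0,0,-1]]'
python3 - <<'E'
from h import *
s=state();print(s["eef_pos"],s["tcp_rot"])
Rt=R.from_euler('xyz',[np.pi,0,-.051]);print("turn",(Rt*R.from_euler('xyz',s["tcp_rot"]).inv()).as_rotvec(True),"shift",np.array([527.8,340.1,175])-s["eef_pos"])
E
```

```text
t: 12.15
eef_pos: [670.2, -319.7, 328.9]
tcp_rot: [-2.676, 0.005, -1.706]
ft_force: [0.9, 0.2, -1.9]
opening: 0.546
t: 13.15
eef_pos: [650.5, -211.1, 328.9]
tcp_rot: [3.137, 0.006, -1.407]
ft_force: [0.8, 0.7, -1.9]
opening: 0.544
t: 14.15
eef_pos: [569.8, 149.0, 329.5]
tcp_rot: [3.137, 0.005, -0.533]
ft_force: [1.1, -0.2, -2.9]
opening: 0.55
t: 14.75
eef_pos: [540.5, 269.5, 329.5]
tcp_rot: [3.136, 0.005, -0.223]
ft_force: [0.1, -0.7, -3.1]
opening: 0.547
[540.47991755 269.45165203 329.52634018] [ 3.1364809   0.00455873 -0.22339821]
turn [ 0.25472115 -0.29916819  9.87698383] shift [ -12.67991755   70.64834797 -154.52634018]
```

Now finish the alignment above the seat.

```bash
python3 -m inch '[[0.2,-0.3,3,-4,23,0,-1],[0,0,4,-5,26,0,-1],[0,0,2.9,-3.7,21.6,0,-1],[0,0,0,0,0,-30,-1],[0,0,0,0,0,-30,-1],[0,0,0,0,0,-25,-1],[0,0,0,0,0,-10,-1],[0,0,0,0,0,0,-1],[0,0,0,0,0,0,-1]]'
python3 - <<'E'
from h import *
s=state();print("shift",np.array([527.8,340.1,175])-s["eef_pos"])
c=cam("wrist");save(c,"pics/g.png")
r=regions_of("scanner","wrist")
for q in r[:2]:
    P,uv=pts(c,q["pixels"]);k=(P[:,2]>s["eef_pos"][2]+25)&(P[:,1]>325)&(P[:,1]<375)
    if k.sum()>100: print(uv.mean(0),np.percentile(P[k],[2,50,98],0).round(1).tolist())
E
```

```text
t: 15.65
eef_pos: [529.1, 339.6, 235.9]
tcp_rot: [3.141, -0.001, -0.053]
ft_force: [0.7, -0.2, -1.7]
opening: 0.549
shift [ -1.33044098   0.52581072 -60.89426651]
[321.82237587 255.22733504] [[505.8, 332.5, 264.1], [530.5, 355.0, 269.7], [553.9, 374.4, 271.2]]
```

View pics/g.png

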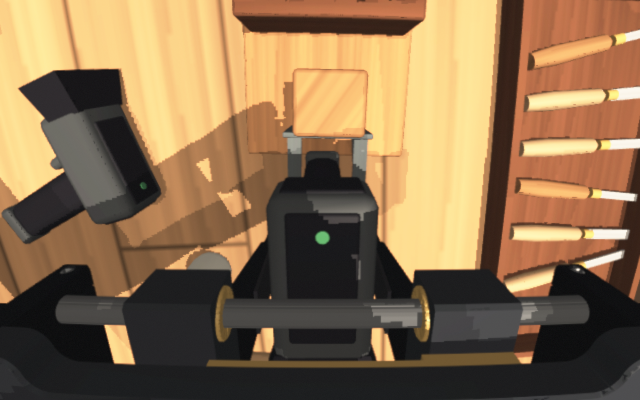

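The wrist view shows the scanner held as before. Its grip at (322,163) lies between the prongs at x 294 and 360. Lowering gently.

```bash
python3 -m inch '[[0,0,0,0.5,0.5,-15,-1],[0,0,0,0,0,-15,-1],[0,0,0,0,0,-12,-1],[0,0,0,0,0,-8,-1],[0,0,0,0,0,-4,-1],[0,0,0,0,0,-3,-1],[0,0,0,0,0,-2,-1],[0,0,0,0,0,0,-1],[0,0,0,0,0,0,-1]]'
```

```text
t: 16.65
eef_pos: [529.1, 340.4, 176.1]
tcp_rot: [3.141, -0.0, -0.052]
ft_force: [0.5, -0.6, -3.0]
opening: 0.543
```

```bash
python3 -m inch '[[0,0,0,0,0,-1,-1],[0,0,0,0,0,0,-1],[0,0,0,0,0,0,-1]]'; python3 -m inch '[[0,0,0,0,0,-1,-1],[0,0,0,0,0,0,-1],[0,0,0,0,0,0,-1]]'
```

```text
t: 16.95
eef_pos: [529.2, 340.4, 175.3]
tcp_rot: [3.141, -0.001, -0.052]
ft_force: [-0.1, -1.0, 3.6]
opening: 0.547
t: 17.25
eef_pos: [529.2, 340.4, 175.3]
tcp_rot: [3.141, -0.001, -0.052]
ft_force: [-4.1, -1.8, 12.6]
opening: 0.546
```

Seated (contact force up 12 N). Release, then rise once open.

```bash
python3 -m inch '[[0,0,0,0,0,0.7,-1],[0,0,0,0,0,0,0.2],[0,0,0,0,0,0,0.4],[0,0,0,0,0,0,0.7],[0,0,0,0,0,0,1],[0,0,0,0,0,0,1],[0,0,0,0,0,0,1],[0,0,0,0,0,0,1]]' && python3 -m inch '[[0,0,0,0,0,5,1],[0,0,0,0,0,15,1],[0,0,0,0,0,25,1],[0,0,0,0,0,35,1],[0,0,0,0,0,40,1],[0,0,0,0,0,30,1],[0,0,0,0,0,0,1],[0,0,0,0,0,0,1]]'
python3 - <<'E'
from h import *
c=cam("wrist");save(c,"pics/h.png")
for r in regions_of("scanner","wrist")[:2]:
    P,uv=pts(c,r["pixels"]);Q=P[P[:,2]>190];print(uv.mean(0),len(Q))
    for y in range(268,400,16):
        q=Q[abs(Q[:,1]-y)<4]
        if len(q)>5: print(y,np.percentile(q[:,0],[2,50,98]).round(1),np.median(q[:,2]).round(1))
    if len(Q): print(np.percentile(Q[:,1],[.5,99.5]))
c=cam("top")
for o in("mask_blank","mask_label","ladle_blank","mallet","glue_bottle"):
    for r in regions_of(o,"top")[:2]:
        P,uv=pts(c,r["pixels"]);print(o,round(r["score"],2),uv.mean(0).round(),np.median(P,0).round())
E
```

```text
t: 18.05
eef_pos: [529.0, 340.3, 174.4]
tcp_rot: [3.14, 0.0, -0.052]
ft_force: [0.2, -0.3, 0.3]
opening: 0.992
t: 18.85
eef_pos: [528.9, 340.3, 324.8]
tcp_rot: [3.141, -0.001, -0.052]
ft_force: [0.6, -0.2, -1.5]
opening: 1.001
[322.19360065 205.78574322] 7101
268 [494.8 531.6 557.7] 212.2
284 [497.5 526.  553.7] 209.8
300 [502.5 526.8 551.6] 207.9
316 [504.3 527.8 552.1] 209.2
332 [504.4 528.8 552.5] 209.1
348 [505.8 530.3 554. ] 209.2
364 [506.4 530.5 554.3] 209.1
380 [508.2 531.1 553. ] 205.2
[267.60761425 384.04868141]
[126.42183987 147.20989344] 0
mask_blank 0.88 [406. 282.] [ 186. -311.   88.]
mask_blank 0.75 [391. 194.] [ 437. -282.   85.]
mask_label 0.67 [385. 273.] [ 212. -255.   63.]
ladle_blank 0.7 [391. 194.] [ 437. -281.   86.]
ladle_blank 0.57 [286. 209.] [403.  23.  73.]
mallet 0.7 [483. 169.] [ 517. -559.   56.]
glue_bottle 0.8 [225. 222.] [371. 197.  85.]
```

View pics/h.png

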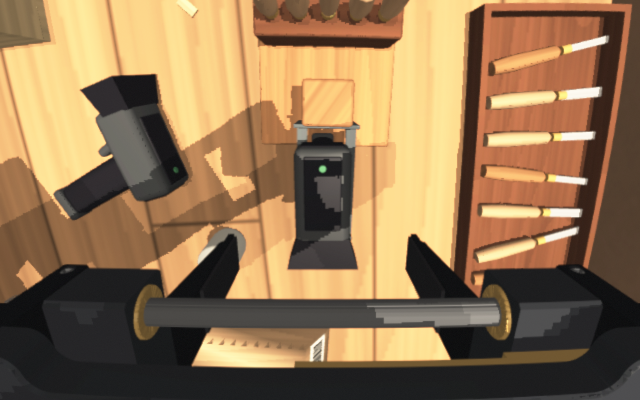

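The scanner hangs at (322,205) between the prongs. Its top is at 209 mm and its outline is within about 2 mm of the start, and the blanks, mallet and bottle have not moved. Handing in.

```bash
python3 -c "
from h import *
print(ticket.job_done())"
```

```text
the job is handed in; nothing more can be done
None
```

I scanned the mask blank's label, hung the scanner back in the fork, and handed the job in at about 19 s of the 59 s allowed. The hand-in gives no verdict, so success is judged only from my own checks below.

- **Scan:** I lifted the smaller dark scanner straight up off the fork and held it still for over 2 s in front of the pale mask blank's label. By my estimate the label was 102 mm from the window, with the aim within 1 mm and square to about 1°. The label position comes from the scene and top cameras, which differed by about 4 mm sideways, so the real aim could be off by that much.
- **Check during the hold:** the arm mostly hid the label, so neither network view found it. A rough depth reading in the scene view put the label about 103 mm away with a sideways centre of about -9 mm. That disagrees with my estimate but is still inside the 15 mm limit.
- **Return:** the scanner is released and hanging in the fork. Its outline is within about 2 mm of where it started, and its top is at the same height of 209 mm.
- **Other things:** the blanks and the bottle read the same as at the start to within 1–2 mm. The mallet reads about 5 mm different, which I take as measurement noise because the arm never went near it.
- **Ladle label:** the scanner was never pointed at the ladle blank's label.

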